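# One turn on the screw press

### The job

The small screw press has a drive case waiting under its pad. Push the press's hand wheel round clockwise (seen from above) by its upright handle, with the fingertips only and gently, through exactly one full turn, so that the handle comes back to where it started and the pad has come down close above the case; then leave the wheel standing and move clear. Do not grip the handle, do not run past the full turn on the way, and leave the case and the small things lying about where they are.

Things in the scene. Friction and masses are not known exactly. Their poses are not given: they have to be found in the camera images.
- press: Screw press standing fixed on the bench: grey base plate 150 x 210 x 15 mm, two steel columns, a grey bridge between them (long side along the press's y, 36 x 206 mm, top 119 mm above the bench) and, above the bridge, a horizontal hand wheel. Origin: centre of the underside of the base, z = 0 on the bench, below the wheel's axis; z up.
- wheel_centre (a point): Centre of the hand wheel, on its upright axis, at mid height of the rim (155 mm above the bench at the start; the wheel sinks 6 mm in a full clockwise turn). Rim: steel, 140 mm diameter to the centre line, 12 mm thick round bar, so its top is 6 mm above this point; hub and nut (radius 17 mm) reach 13 mm above this point; three spokes.
- handle: The wheel's handle: a black upright round knob, 19 mm diameter and 49 mm tall, standing on the rim where one spoke meets it, 70 mm from the wheel's axis. Origin: centre of its foot, 5 mm above the rim's mid height; z up along the handle. It goes round with the wheel and does not spin by itself.
- wheel (a joint): Turn of the hand wheel in rad: 0 at the start, grows clockwise seen from above (6.283 is one full turn). The wheel turns stiffly (about 2 to 3 N at the handle) and stays where it is left. It has end stops at -0.8 and 9.
- pad (a joint): Way of the pressing pad down in m: 0 at the start, 0.006 after one turn clockwise; the screw drives it from the wheel. The pad starts 9 mm above the drive case.
- drive_case: Loose black drive enclosure, 63 x 112 x 24 mm, lying flat on the press base under the pad. Origin: centre of its underside. To be left alone.
- screw_dish: Loose round metal dish, 85 mm wide and 18 mm high, on the bench by the press. Origin: centre of its underside. To be left alone.
- flux_tub: Loose small round tub with a black lid, 47 mm wide and 29 mm high, on the bench by the press. Origin: centre of its underside. To be left alone.
- usb_stick: Loose black stick with a metal plug, 52 x 18 x 8 mm, on the bench by the press. Origin: centre of its underside. To be left alone.
- tweezers: Loose steel tweezers, 126 x 14 x 9 mm, on the bench to the right of the press. Origin: centre of the underside. To be left alone.

How it is judged:
By the outcome, as a careful person would: the job done as asked, in the order asked, and still so for the second after the job is handed in, with the robot touching nothing.
It also fails if it takes over 58 s, if anything falls off the work surface, if the arm or the gripper's body presses on something with over 40 N, if the wrist force passes 120 N, or if a joint passes its speed limit or range.

### The arm

A 6-joint arm with a two-finger parallel gripper is mounted at the origin on a cart in front of the work surface, level with it; the furniture and walls round the work are solid. World frame = base frame: x ahead of the robot, y to its left, z up, the work surface at z = 0. Lengths are in m, angles in rad, forces in N, time in s.
With the tool pointing down it reaches from about 0.25 to 0.775 m from the base axis. Payload 4 kg.
Tool frame: the origin (TCP) lies midway between the tips of the shut fingers; the grasp point (between the pads) lies 19 mm behind it (ctrl.grasp_offset is the distance from the TCP to the grasp point, in m); z points along the fingers, y is the line along which they close (so a half turn about z gives the same grasp; the last joint's range is limited). The gripper opens to 85 mm and grips with 20 to 120 N. Pads are 22 mm wide; open, the fingers measure 114 mm over their backs; the gripper's body (76 mm by 85 mm) begins 54 mm behind the grasp point. The pads swing forward as they close: fully open they stand 13 mm farther back than shut.
Start: joints at [1.001, 0.087, 1.371, -0, 1.684, -0.103], TCP at [0.248, 0.491, 0.231] pointing down, gripper open.
Joint ranges: [-3.1, 3.1], [-0.76, 2.03], [0.27, 2.55], [-1.08, 4.22], [0.17, 2.65], [-2.57, 2.57]. Speed limits (rad/s): [2.79, 2.79, 3.14, 3.14, 3.14, 3.14].

### API

Orientations are given as a unit quaternion [w, x, y, z].
In Python, from plant import monitor, cams, ctrl gives the robot as it stands. The module is installed in compiled form; this text tells all that it offers.
- The arm moves only by the shell command python3 -m crank 'ROWS' [FORCE]. ROWS is JSON, a list of rows, each an object of numbers: "grip": the closure, from 0 (fully open) to 1 (shut); "dx", "dy", "dz": the shift along the tool's x, y, z in m; "wx", "wy", "wz": the turn, a rotation vector about the tool's x, y, z in degrees. In form: [{"grip": .., "dx": .., "dy": .., "dz": .., "wx": .., "wy": .., "wz": ..}, ...]. A call has 1 to 10 rows; each row shifts and turns the commanded pose from where the row before left it, along the tool's axes as they then stand; what a row does not reach is not made up. A row lasts 1/8 s, in which the tool goes at most 62.5 mm and 10.7 degrees, less where a joint would pass 70% of its speed; a pose out of reach is approached as far as the arm can. A call is refused whole if a number of a shift passes 0.0625 or a number of a turn 10.7, either way. A call with a gripper value outside its range is refused whole. The fingers move at their own pace and stop on an object; FORCE is the grip in N (left out, the last holds). Time passes only in rows, so rows that do not move let the fingers close. It gives the time, the measured TCP pose, the force, the opening and the grip force at its end, in the units of the state.
- monitor.get_obs(): the state, without advancing time (a new reading comes with each control period).
- cams.grab_frame(name): name is "scene" or "top"; returns the picture (384x512x3 uint8, red, green, blue); there is no depth.
- cams.camera_params(name): a dict with "fx", "fy", "cx", "cy" (pixels), "dist_coeffs" ([k1, k2, p1, p2, k3] as OpenCV has them; the pictures are not rectified), "rvec" (rotation vector, rad) and "tvec" (3), from world to camera coordinates, as OpenCV has them. Camera axes: x right, y down, z forward; pixel columns grow to the right and rows downward; lengths in m; the calibration is good to about 2 mm. A picture is of the moment at which its call begins. camera_params takes no time and is no camera call.
- ctrl.sign_off(): hands the job in; it is judged then, once.
The state is a dict: "t": time; "joint_pos": joint angles; "joint_velocities": joint speeds; "effort": joint torques, N m; "ee_pos": TCP position; "tcp_rot": TCP orientation; "wrist_force": force on the tool from outside, world axes, zero at the start; "wrist_torque": the same for the moment, N m; "grip_width": finger opening in m; "grip_force": force on a finger pad.
Only numpy, scipy, OpenCV 4.12 (cv2) and the standard library are available. Lean on these libraries where they do the work, as an engineer would, in place of code of your own. Each camera call takes 0.05 s, during which the arm holds its last target. There are 200 camera calls.

## Working session

There is one attempt and no reset: what is moved stays moved. The work goes in short steps, Python scripts to look and compute and a shell command to move; the robot and the scene stay as the last step left them, time stands still between calls to the robot, and variables do not carry over. Pictures are saved under pics/ and viewed, at most 10 in all, crops included, and the job is handed in when it is done.

```bash
mkdir -p pics
cat > h.py <<'E'
import numpy as np, cv2
from plant import monitor, cams, ctrl
def cam(n):
    p=cams.camera_params(n); K=np.array([[p["fx"],0,p["cx"]],[0,p["fy"],p["cy"]],[0,0,1]])
    return K,np.array(p["dist_coeffs"],float),np.array(p["rvec"],float).reshape(3,1),np.array(p["tvec"],float).reshape(3,1)
def ray(n,uv):
    K,d,r,t=cam(n); R=cv2.Rodrigues(r)[0]
    u=cv2.undistortPoints(np.array(uv,float).reshape(-1,1,2),K,d).reshape(-1,2)
    return (-R.T@t).ravel(), np.c_[u,np.ones(len(u))]@R
def onz(n,uv,z):
    c,D=ray(n,uv); return c+D*((z-c[2])/D[:,2])[:,None]
def proj(n,P):
    K,d,r,t=cam(n); return cv2.projectPoints(np.array(P,float).reshape(-1,1,3),r,t,K,d)[0].reshape(-1,2)
def snap(n,f):
    im=cams.grab_frame(n)[:,:,::-1].copy(); cv2.imwrite(f"pics/{f}.png",im); return im
E
python3 - <<'E'
from h import *
a=snap("scene","s0");b=snap("top","t0")
for n in("scene","top"): print(n,ray(n,[[256,192]]),cams.camera_params(n)["fx"])
o=monitor.get_obs(); print(o)
E
```

```text
scene (array([-7.53330853e-04, -5.55348783e-01,  8.28356730e-01]), array([[ 0.49478246,  0.47256891, -0.72940651]])) 470.8887657678802
top (array([ 0.35507602, -0.08594804,  1.10282342]), array([[ 0.10741682, -0.02200564, -0.99408375]])) 376.50783690509553
{'t': 0.1, 'joint_pos': array([ 1.00091107e+00,  8.79026581e-02,  1.37210773e+00, -3.01950176e-05,
        1.68359830e+00, -1.03100280e-01]), 'joint_velocities': array([ 0.0010934 , -0.001217  , -0.00323841, -0.00115405, -0.0005619 ,
        0.00087681]), 'effort': array([ 2.01671646e-03, -3.53013361e+01, -3.14220858e+01, -1.58222228e-04,
        7.83996860e-03, -2.38642087e-05]), 'ee_pos': array([0.24728044, 0.4907763 , 0.23024205]), 'tcp_rot': array([-3.18663837e-04,  2.31280876e-01,  9.72886499e-01, -9.56439822e-04]), 'wrist_force': array([-0.44771672,  0.44847076, -0.20222511]), 'wrist_torque': array([ 0.02131155, -0.00911172, -0.00859132]), 'grip_force': 0.0, 'grip_width': 0.08511337489898173}
```

View pics/s0.png

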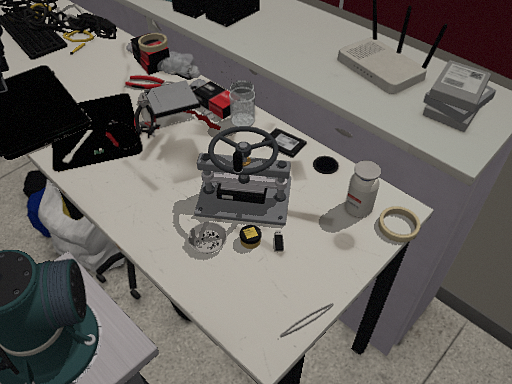

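View pics/t0.png

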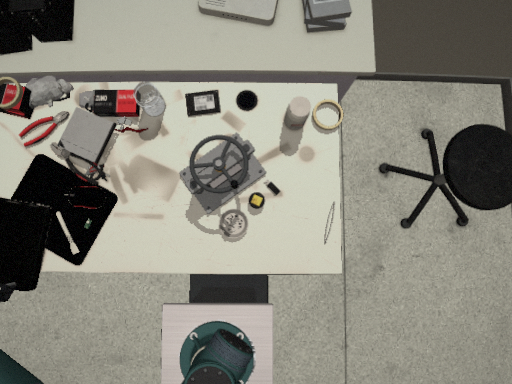

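The scene view shows the wheel near (243,150) with the handle at about (238,160). In the top view the wheel is near (220,163) and the handle near (235,184). Next I'll measure both.

Run:
```python
from h import *
a=cv2.imread("pics/s0.png");b=cv2.imread("pics/t0.png")
A=cv2.resize(a[110:240,170:310],None,fx=4,fy=4,interpolation=2);B=cv2.resize(b[125:225,170:270],None,fx=5.2,fy=5.2,interpolation=2)
cv2.imwrite("pics/c0.png",np.hstack([A[:500,:400],B[:500,:400]]) if 0 else B); cv2.imwrite("pics/c1.png",A)
```

```text
(no output)
```

View pics/c0.png

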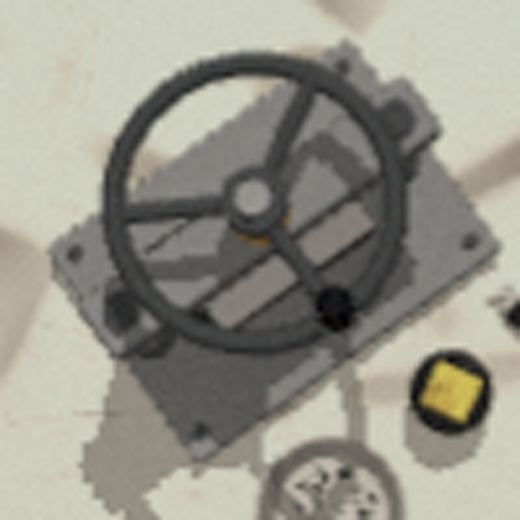

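View pics/c1.png

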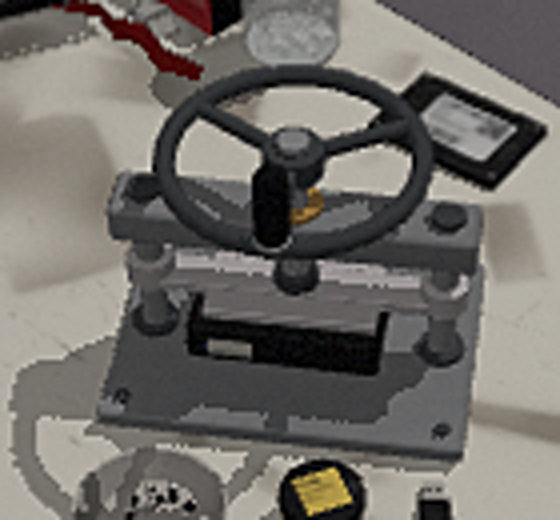

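The top crop shows the rim's outer edge spanning x 104–407 and y 52–352, and the handle's top at about (336,307). In the scene crop the handle's foot is at (270,240), its top at (271,172), and the rim spans x 153–435 and y 64–258.

Run:
```python
from h import *
f=lambda x,y,s,ox,oy:[(x+.5)/s-.5+ox,(y+.5)/s-.5+oy]
T=lambda x,y:f(x,y,5.2,170,125); S=lambda x,y:f(x,y,4,170,110)
c=onz("top",[T(104,202),T(407,202),T(255.5,52),T(255.5,352)],.155);print("rim top",c,c.mean(0))
c1=onz("top",[T(336,306)],.206);print("handle top",c1)
s=onz("scene",[S(153,165),S(435,165),S(293,64),S(293,258)],.155);print("rim scene",s)
print("handle scene top",onz("scene",[S(271,172)],.209), "foot",onz("scene",[S(270,244)],.160))
C=c.mean(0); 
th=np.linspace(0,2*np.pi,200)
for n in("top","scene"):
    p=proj(n,np.c_[C[0]+.070*np.cos(th),C[1]+.070*np.sin(th),np.full(200,.155)])
    im=cv2.imread("pics/%s0.png"%n[0]);im=cv2.resize(im,None,fx=4,fy=4)
    cv2.polylines(im,[np.int32(p*4+1.5)],True,(0,0,255),1)
    h=c1[0]; q=proj(n,[[h[0],h[1],.160],[h[0],h[1],.209]]);cv2.line(im,tuple(np.int32(q[0]*4+1.5).tolist()),tuple(np.int32(q[1]*4+1.5).tolist()),(0,255,0),1)
    x,y=np.int32(p.mean(0)*4); cv2.imwrite("pics/o_%s.png"%n,im[y-200:y+200,x-190:x+190])
cv2.imwrite("pics/o.png",np.hstack([cv2.imread("pics/o_top.png"),cv2.imread("pics/o_scene.png")]))
v=c1[0]-C;print("angle",np.degrees(np.arctan2(v[1],v[0])),np.hypot(*v[:2]),np.hypot(*C[:2]))
```

```text
rim top [[ 0.5298979   0.0629444   0.155     ]
 [ 0.53078226 -0.08591645  0.155     ]
 [ 0.60596353 -0.01026866  0.155     ]
 [ 0.45623474 -0.0126417   0.155     ]] [ 0.53071961 -0.0114706   0.155     ]
handle top [[ 0.47235722 -0.05341676  0.206     ]]
rim scene [[ 0.47155815  0.03872686  0.155     ]
 [ 0.57626601 -0.07001951  0.155     ]
 [ 0.584246    0.04527222  0.155     ]
 [ 0.47343503 -0.06535569  0.155     ]]
handle scene top [[ 0.47037059 -0.05451731  0.209     ]] foot [[ 0.46896502 -0.05341461  0.16      ]]
angle -144.29448110789247 0.07187244955312791 0.53084355332913
```

View pics/o.png

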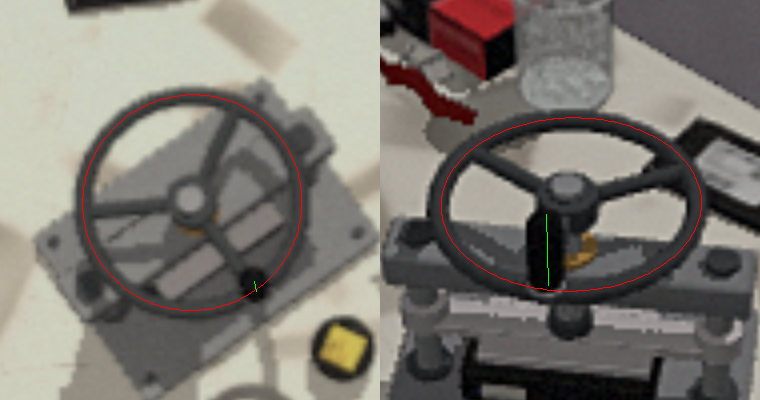

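The overlay matches the rim and handle in both views. The centre is about (0.5295, −0.0118), and the handle about (0.472, −0.053) at −144.4°. I'll shut the fingers and go behind the handle, pushing with the side of the closed fingertips. I'll rotate the tool with the wheel and reverse the face once partway to stay within the joint 6 range.

```bash
python3 -m crank '[{"grip":1,"dx":-0.03,"dy":-0.02525,"dz":-0.005},{"grip":1,"dx":-0.03,"dy":-0.02525,"dz":-0.005},{"grip":1,"dx":-0.03,"dy":-0.02525,"dz":-0.005},{"grip":1,"dx":-0.03,"dy":-0.02525,"dz":-0.005},{"grip":1,"dx":-0.03,"dy":-0.02525,"dz":-0.005},{"grip":1,"dx":-0.03,"dy":-0.02525,"dz":-0.005},{"grip":1,"dx":-0.03,"dy":-0.02525,"dz":-0.005},{"grip":1,"dx":-0.03,"dy":-0.02525,"dz":-0.005},{"grip":1,"dx":-0.03,"dy":-0.02525,"dz":-0.005},{"grip":1,"dx":-0.03,"dy":-0.02525,"dz":-0.005}]' 30
python3 -m crank '[{"grip":1,"dx":-0.03,"dy":-0.02525},{"grip":1,"dx":-0.03,"dy":-0.02525},{"grip":1,"dx":-0.03,"dy":-0.02525},{"grip":1,"dx":-0.03,"dy":-0.02525},{"grip":1,"dx":-0.03,"dy":-0.02525},{"grip":1,"dx":-0.03,"dy":-0.02525},{"grip":1,"wz":9.3},{"grip":1,"wz":9.3},{"grip":1,"wz":9.3},{"grip":1}]'
cat >> h.py <<'E'
C0=np.array([.5295,-.0118])
def rep(C=C0):
    "where the tool is, and where the wheel centre lies in tool axes"
    from scipy.spatial.transform import Rotation as Rn
    o=monitor.get_obs(); q=o["tcp_rot"]; R=Rn.from_quat([q[1],q[2],q[3],q[0]]).as_matrix()
    p=o["ee_pos"]; rel=R.T@np.array([C[0]-p[0],C[1]-p[1],0])
    print("t %.2f"%o["t"],"p",p.round(4),"xang %.1f"%np.degrees(np.arctan2(R[1,0],R[0,0])),"tilt",R[2].round(3),"C in tool",rel.round(4),"F",np.round(o["wrist_force"],1),"q",o["joint_pos"].round(2),"w",round(o["grip_width"],4))
    return o,R
E
python3 -c "
from h import *; rep()"
```

```text
t 0.10 p [0.2473 0.4908 0.2302] xang 153.3 tilt [ 0.    -0.002 -1.   ] C in tool [-0.4782 -0.3218  0.0006] F [-0.4  0.4 -0.2] q [ 1.    0.09  1.37 -0.    1.68 -0.1 ] w 0.0851invalid input
invalid input
```

```bash
python3 -m crank '[{"grip":1,"dx":-0.03,"dy":-0.02525,"dz":-0.005,"wx":0,"wy":0,"wz":0},{"grip":1,"dx":-0.03,"dy":-0.02525,"dz":-0.005,"wx":0,"wy":0,"wz":0},{"grip":1,"dx":-0.03,"dy":-0.02525,"dz":-0.005,"wx":0,"wy":0,"wz":0},{"grip":1,"dx":-0.03,"dy":-0.02525,"dz":-0.005,"wx":0,"wy":0,"wz":0},{"grip":1,"dx":-0.03,"dy":-0.02525,"dz":-0.005,"wx":0,"wy":0,"wz":0},{"grip":1,"dx":-0.03,"dy":-0.02525,"dz":-0.005,"wx":0,"wy":0,"wz":0},{"grip":1,"dx":-0.03,"dy":-0.02525,"dz":-0.005,"wx":0,"wy":0,"wz":0},{"grip":1,"dx":-0.03,"dy":-0.02525,"dz":-0.005,"wx":0,"wy":0,"wz":0},{"grip":1,"dx":-0.03,"dy":-0.02525,"dz":-0.005,"wx":0,"wy":0,"wz":0},{"grip":1,"dx":-0.03,"dy":-0.02525,"dz":-0.005,"wx":0,"wy":0,"wz":0}]' 30
python3 -c "
from h import *; rep()"
```

```text
t: 1.35
ee_pos: [0.4019, 0.1294, 0.281]
tcp_rot: [-0.0, 0.231, 0.973, -0.0]
wrist_force: [0.3, -0.0, -0.7]
grip_width: -0.0001
grip_force: 0.0
t 1.35 p [0.4019 0.1294 0.281 ] xang 153.3 tilt [ 0.001 -0.    -1.   ] C in tool [-1.775e-01 -6.870e-02 -1.000e-04] F [ 0.3 -0.  -0.7] q [ 0.18 -0.2   1.55  0.    1.8  -0.93] w -0.0001
```

```bash
python3 -m crank '[{"grip":1,"dx":-0.03,"dy":-0.02525,"dz":0,"wx":0,"wy":0,"wz":0},{"grip":1,"dx":-0.03,"dy":-0.02525,"dz":0,"wx":0,"wy":0,"wz":0},{"grip":1,"dx":-0.03,"dy":-0.02525,"dz":0,"wx":0,"wy":0,"wz":0},{"grip":1,"dx":-0.03,"dy":-0.02525,"dz":0,"wx":0,"wy":0,"wz":0},{"grip":1,"dx":-0.03,"dy":-0.02525,"dz":0,"wx":0,"wy":0,"wz":0},{"grip":1,"dx":-0.03,"dy":-0.02525,"dz":0,"wx":0,"wy":0,"wz":0},{"grip":1,"dx":0,"dy":0,"dz":0,"wx":0,"wy":0,"wz":9.3},{"grip":1,"dx":0,"dy":0,"dz":0,"wx":0,"wy":0,"wz":9.3},{"grip":1,"dx":0,"dy":0,"dz":0,"wx":0,"wy":0,"wz":9.2},{"grip":1,"dx":0,"dy":0,"dz":0,"wx":0,"wy":0,"wz":0}]' >/dev/null
python3 -c "
from h import *; rep(); print(np.round(cv2.norm(np.zeros(1)),1)); im=snap('top','t1'); im2=snap('scene','s1')
A=cv2.resize(im[110:220,160:280],None,fx=4,fy=4,interpolation=2);B=cv2.resize(im2[60:260,160:320],None,fx=2.2,fy=2.2,interpolation=2);cv2.imwrite('pics/m1.png',np.hstack([A[:440,:440],B[:440,:350]]))"
```

```text
t 2.60 p [ 0.4942 -0.0856  0.2807] xang 125.6 tilt [ 0.001 -0.001 -1.   ] C in tool [ 0.0395  0.0717 -0.    ] F [-0.   0.8 -0.7] q [-0.28 -0.02  1.39  0.    1.78 -0.91] w -0.0002
0.0
```

View pics/m1.png

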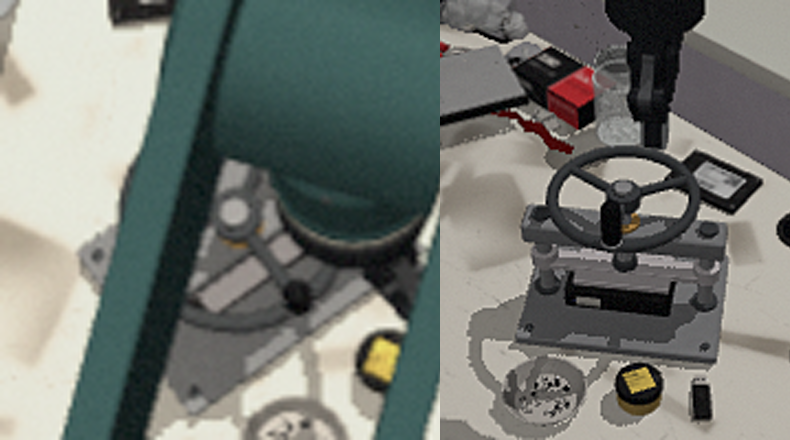

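The gripper is above the right-hand side of the wheel and behind the handle (handle at left panel (298,296), fingers near (395,285)). Next I'll go down and close in slowly.

```bash
python3 -m crank '[{"grip":1,"dx":0,"dy":0.0017,"dz":0.025,"wx":0,"wy":0,"wz":0},{"grip":1,"dx":0,"dy":0,"dz":0.025,"wx":0,"wy":0,"wz":0},{"grip":1,"dx":0,"dy":0,"dz":0.025,"wx":0,"wy":0,"wz":0},{"grip":1,"dx":0,"dy":0,"dz":0.021,"wx":0,"wy":0,"wz":0},{"grip":1,"dx":0,"dy":0,"dz":0,"wx":0,"wy":0,"wz":0},{"grip":1,"dx":0.004,"dy":0,"dz":0,"wx":0,"wy":0,"wz":0},{"grip":1,"dx":0.004,"dy":0,"dz":0,"wx":0,"wy":0,"wz":0},{"grip":1,"dx":0.004,"dy":0,"dz":0,"wx":0,"wy":0,"wz":0},{"grip":1,"dx":0.003,"dy":0,"dz":0,"wx":0,"wy":0,"wz":0},{"grip":1,"dx":0,"dy":0,"dz":0,"wx":0,"wy":0,"wz":0}]' >/dev/null
python3 -c "
from h import *; rep()"
```

```text
t 3.95 p [ 0.487  -0.0722  0.1855] xang 125.5 tilt [-0.  0. -1.] C in tool [0.0245 0.0697 0.    ] F [ 0.3 -0.7 -0.7] q [-0.26 -0.03  1.58  0.    1.59 -0.88] w 0.0002
```

```bash
python3 -m crank '[{"grip":1,"dx":0.0015,"dy":0,"dz":0,"wx":0,"wy":0,"wz":0},{"grip":1,"dx":0.0015,"dy":0,"dz":0,"wx":0,"wy":0,"wz":0}]' >/dev/null
python3 -c "
from h import *; rep()"
python3 -m crank '[{"grip":1,"dx":0.001,"dy":0,"dz":0,"wx":0,"wy":0,"wz":0},{"grip":1,"dx":0.001,"dy":0,"dz":0,"wx":0,"wy":0,"wz":0}]' >/dev/null
python3 -c "
from h import *; rep()"
```

```text
t 4.20 p [ 0.4853 -0.07    0.1852] xang 125.4 tilt [ 0. -0. -1.] C in tool [0.0217 0.0698 0.    ] F [-0.  -0.1 -0.8] q [-0.26 -0.03  1.58  0.    1.59 -0.88] w -0.0003
t 4.45 p [ 0.4844 -0.0687  0.1853] xang 125.4 tilt [-0.001  0.    -1.   ] C in tool [ 0.0201  0.0697 -0.    ] F [ 0.9 -1.4 -0.7] q [-0.26 -0.04  1.59 -0.    1.59 -0.88] w -0.0001
```

Contact is made at about 20.3 mm, as predicted. Now I'll push in 4° steps, circling about the wheel centre.

```bash
python3 -m crank '[{"grip":1,"dx":0.00493,"dy":-0.00124,"dz":0,"wx":0,"wy":0,"wz":4},{"grip":1,"dx":0.00493,"dy":-0.00124,"dz":0,"wx":0,"wy":0,"wz":4},{"grip":1,"dx":0.00493,"dy":-0.00124,"dz":0,"wx":0,"wy":0,"wz":4},{"grip":1,"dx":0.00493,"dy":-0.00124,"dz":0,"wx":0,"wy":0,"wz":4},{"grip":1,"dx":0.00493,"dy":-0.00124,"dz":0,"wx":0,"wy":0,"wz":4}]' >/dev/null
python3 -c "
from h import *; rep(); im=snap('top','t2'); im2=snap('scene','s2')
A=cv2.resize(im[110:220,160:280],None,fx=4,fy=4,interpolation=2);B=cv2.resize(im2[60:260,160:320],None,fx=2.2,fy=2.2,interpolation=2);cv2.imwrite('pics/m2.png',np.hstack([A[:440,:440],B[:440,:350]]))"
```

```text
t 5.08 p [ 0.4673 -0.05    0.185 ] xang 105.3 tilt [-0.001 -0.    -1.   ] C in tool [ 0.0204  0.0701 -0.0001] F [ 0.  -2.1 -1.4] q [-0.23 -0.08  1.63 -0.    1.59 -0.49] w 0.0
```

View pics/m2.png

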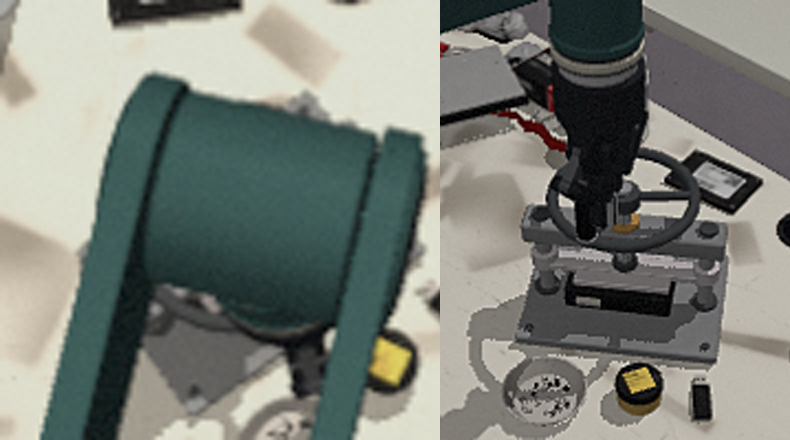

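The handle has moved left to about (585,215) in the right panel, pushed by the fingertips, and the wheel is turning at 2 N. I'll carry on.

```bash
python3 -m crank '[{"grip":1,"dx":0.00493,"dy":-0.00124,"dz":0,"wx":0,"wy":0,"wz":4},{"grip":1,"dx":0.00493,"dy":-0.00124,"dz":0,"wx":0,"wy":0,"wz":4},{"grip":1,"dx":0.00493,"dy":-0.00124,"dz":0,"wx":0,"wy":0,"wz":4},{"grip":1,"dx":0.00493,"dy":-0.00124,"dz":0,"wx":0,"wy":0,"wz":4},{"grip":1,"dx":0.00493,"dy":-0.00124,"dz":0,"wx":0,"wy":0,"wz":4},{"grip":1,"dx":0.00493,"dy":-0.00124,"dz":0,"wx":0,"wy":0,"wz":4},{"grip":1,"dx":0.00493,"dy":-0.00124,"dz":0,"wx":0,"wy":0,"wz":4},{"grip":1,"dx":0.00493,"dy":-0.00124,"dz":0,"wx":0,"wy":0,"wz":4},{"grip":1,"dx":0.00493,"dy":-0.00124,"dz":0,"wx":0,"wy":0,"wz":4},{"grip":1,"dx":0.00493,"dy":-0.00124,"dz":0,"wx":0,"wy":0,"wz":4}]' >/dev/null
python3 -c "
from h import *; rep()"
```

```text
t 6.42 p [ 0.4566 -0.001   0.1847] xang 65.4 tilt [-0.002 -0.002 -1.   ] C in tool [ 0.0206  0.0708 -0.0002] F [-1.1 -1.6 -1.6] q [-0.13 -0.11  1.66 -0.    1.6   0.3 ] w -0.0001
```

```bash
python3 -m crank '[{"grip":1,"dx":0.00493,"dy":-0.00124,"dz":0,"wx":0,"wy":0,"wz":4},{"grip":1,"dx":0.00493,"dy":-0.00124,"dz":0,"wx":0,"wy":0,"wz":4},{"grip":1,"dx":0.00493,"dy":-0.00124,"dz":0,"wx":0,"wy":0,"wz":4},{"grip":1,"dx":0.00493,"dy":-0.00124,"dz":0,"wx":0,"wy":0,"wz":4},{"grip":1,"dx":0.00493,"dy":-0.00124,"dz":0,"wx":0,"wy":0,"wz":4},{"grip":1,"dx":0.00493,"dy":-0.00124,"dz":0,"wx":0,"wy":0,"wz":4},{"grip":1,"dx":0.00493,"dy":-0.00124,"dz":0,"wx":0,"wy":0,"wz":4},{"grip":1,"dx":0.00493,"dy":-0.00124,"dz":0,"wx":0,"wy":0,"wz":4},{"grip":1,"dx":0.00493,"dy":-0.00124,"dz":0,"wx":0,"wy":0,"wz":4},{"grip":1,"dx":0.00493,"dy":-0.00124,"dz":0,"wx":0,"wy":0,"wz":4}]' >/dev/null
python3 -c "
from h import *; rep()"
```

```text
t 7.67 p [0.4799 0.0434 0.1843] xang 25.4 tilt [-0.004 -0.002 -1.   ] C in tool [ 0.0212  0.0711 -0.0002] F [-2.8  0.2 -1.8] q [-0.03 -0.05  1.6   0.    1.59  1.1 ] w 0.0001
```

```bash
python3 -m crank '[{"grip":1,"dx":0.00493,"dy":-0.00124,"dz":0,"wx":0,"wy":0,"wz":4},{"grip":1,"dx":0.00493,"dy":-0.00124,"dz":0,"wx":0,"wy":0,"wz":4},{"grip":1,"dx":0.00493,"dy":-0.00124,"dz":0,"wx":0,"wy":0,"wz":4},{"grip":1,"dx":0.00493,"dy":-0.00124,"dz":0,"wx":0,"wy":0,"wz":4},{"grip":1,"dx":0.00493,"dy":-0.00124,"dz":0,"wx":0,"wy":0,"wz":4},{"grip":1,"dx":0.00493,"dy":-0.00124,"dz":0,"wx":0,"wy":0,"wz":4},{"grip":1,"dx":0.00493,"dy":-0.00124,"dz":0,"wx":0,"wy":0,"wz":4},{"grip":1,"dx":0.00493,"dy":-0.00124,"dz":0,"wx":0,"wy":0,"wz":4},{"grip":1,"dx":0.00493,"dy":-0.00124,"dz":0,"wx":0,"wy":0,"wz":4},{"grip":1,"dx":0.00493,"dy":-0.00124,"dz":0,"wx":0,"wy":0,"wz":4}]' >/dev/null
python3 -c "
from h import *; rep()"
```

```text
t 8.93 p [0.5264 0.0621 0.1843] xang -14.6 tilt [-0.004 -0.    -1.   ] C in tool [ 0.0216  0.0708 -0.0001] F [-1.9  1.8 -1.7] q [0.01 0.06 1.49 0.   1.59 1.83] w 0.0
```

```bash
python3 -m crank '[{"grip":1,"dx":-0.008,"dy":0,"dz":0,"wx":0,"wy":0,"wz":0},{"grip":1,"dx":-0.008,"dy":0,"dz":0,"wx":0,"wy":0,"wz":0},{"grip":1,"dx":0,"dy":0,"dz":0,"wx":0,"wy":0,"wz":-10},{"grip":1,"dx":0,"dy":0,"dz":0,"wx":0,"wy":0,"wz":-10},{"grip":1,"dx":0,"dy":0,"dz":0,"wx":0,"wy":0,"wz":-10},{"grip":1,"dx":0,"dy":0,"dz":0,"wx":0,"wy":0,"wz":-10},{"grip":1,"dx":0,"dy":0,"dz":0,"wx":0,"wy":0,"wz":-10},{"grip":1,"dx":0,"dy":0,"dz":0,"wx":0,"wy":0,"wz":-10},{"grip":1,"dx":0,"dy":0,"dz":0,"wx":0,"wy":0,"wz":-10},{"grip":1,"dx":0,"dy":0,"dz":0,"wx":0,"wy":0,"wz":-10}]' >/dev/null
python3 -c "
from h import *; rep()"
```

```text
t 10.18 p [0.5115 0.0656 0.1858] xang 65.9 tilt [ 0.001  0.001 -1.   ] C in tool [-0.0633  0.0481  0.    ] F [ 0.  -0.2  0.5] q [0.02 0.02 1.53 0.   1.59 0.44] w 0.0001
```

```bash
python3 -m crank '[{"grip":1,"dx":0,"dy":0,"dz":0,"wx":0,"wy":0,"wz":-10},{"grip":1,"dx":0,"dy":0,"dz":0,"wx":0,"wy":0,"wz":-10},{"grip":1,"dx":0,"dy":0,"dz":0,"wx":0,"wy":0,"wz":-10},{"grip":1,"dx":0,"dy":0,"dz":0,"wx":0,"wy":0,"wz":-10},{"grip":1,"dx":0,"dy":0,"dz":0,"wx":0,"wy":0,"wz":-10},{"grip":1,"dx":0,"dy":0,"dz":0,"wx":0,"wy":0,"wz":-10},{"grip":1,"dx":0,"dy":0,"dz":0,"wx":0,"wy":0,"wz":-10},{"grip":1,"dx":0,"dy":0,"dz":0,"wx":0,"wy":0,"wz":-10},{"grip":1,"dx":0,"dy":0,"dz":0,"wx":0,"wy":0,"wz":-10},{"grip":1,"dx":0,"dy":0,"dz":0,"wx":0,"wy":0,"wz":-10}]' >/dev/null
python3 -c "
from h import *; rep()"
```

```text
t 11.43 p [0.5114 0.0656 0.1858] xang 165.9 tilt [-0.001  0.    -1.   ] C in tool [-0.0364 -0.0707  0.    ] F [-0.3 -0.1  0.2] q [ 0.02  0.02  1.53  0.    1.59 -1.31] w -0.0002
```

```bash
python3 -m crank '[{"grip":1,"dx":-0.004,"dy":-0.0007,"dz":0,"wx":0,"wy":0,"wz":0},{"grip":1,"dx":-0.004,"dy":0,"dz":0,"wx":0,"wy":0,"wz":0},{"grip":1,"dx":-0.004,"dy":0,"dz":0,"wx":0,"wy":0,"wz":0},{"grip":1,"dx":-0.0015,"dy":0,"dz":0,"wx":0,"wy":0,"wz":0},{"grip":1,"dx":-0.001,"dy":0,"dz":0,"wx":0,"wy":0,"wz":0}]' >/dev/null
python3 -c "
from h import *; rep()"
```

```text
t 12.05 p [0.5259 0.0612 0.1852] xang 165.4 tilt [ 0.  0. -1.] C in tool [-0.0219 -0.0697 -0.    ] F [-0.5 -0.8  0. ] q [ 0.01  0.06  1.5   0.    1.59 -1.31] w 0.0001
```

```bash
python3 -m crank '[{"grip":1,"dx":-0.0007,"dy":0,"dz":0,"wx":0,"wy":0,"wz":0},{"grip":1,"dx":-0.0007,"dy":0,"dz":0,"wx":0,"wy":0,"wz":0}]' >/dev/null
python3 -c "
from h import *; rep()"
```

```text
t 12.30 p [0.5268 0.061  0.1852] xang 165.5 tilt [ 0.001  0.    -1.   ] C in tool [-0.0209 -0.0698 -0.    ] F [-1.4 -0.1  0.9] q [ 0.01  0.06  1.49  0.    1.59 -1.31] w -0.0002
```

```bash
python3 -m crank '[{"grip":1,"dx":-0.00493,"dy":0.00125,"dz":0,"wx":0,"wy":0,"wz":4},{"grip":1,"dx":-0.00493,"dy":0.00125,"dz":0,"wx":0,"wy":0,"wz":4},{"grip":1,"dx":-0.00493,"dy":0.00125,"dz":0,"wx":0,"wy":0,"wz":4},{"grip":1,"dx":-0.00493,"dy":0.00125,"dz":0,"wx":0,"wy":0,"wz":4},{"grip":1,"dx":-0.00493,"dy":0.00125,"dz":0,"wx":0,"wy":0,"wz":4},{"grip":1,"dx":-0.00493,"dy":0.00125,"dz":0,"wx":0,"wy":0,"wz":4},{"grip":1,"dx":-0.00493,"dy":0.00125,"dz":0,"wx":0,"wy":0,"wz":4},{"grip":1,"dx":-0.00493,"dy":0.00125,"dz":0,"wx":0,"wy":0,"wz":4},{"grip":1,"dx":-0.00493,"dy":0.00125,"dz":0,"wx":0,"wy":0,"wz":4},{"grip":1,"dx":-0.00493,"dy":0.00125,"dz":0,"wx":0,"wy":0,"wz":4}]' >/dev/null
python3 -c "
from h import *; rep()"
```

```text
t 13.55 p [0.5737 0.0457 0.1847] xang 125.3 tilt [ 0.002 -0.001 -1.   ] C in tool [-0.0213 -0.0693  0.    ] F [-1.7  1.3 -1.2] q [-0.02  0.16  1.38  0.    1.6  -0.64] w 0.0
```

```bash
python3 -m crank '[{"grip":1,"dx":-0.00493,"dy":0.00125,"dz":0,"wx":0,"wy":0,"wz":4},{"grip":1,"dx":-0.00493,"dy":0.00125,"dz":0,"wx":0,"wy":0,"wz":4},{"grip":1,"dx":-0.00493,"dy":0.00125,"dz":0,"wx":0,"wy":0,"wz":4},{"grip":1,"dx":-0.00493,"dy":0.00125,"dz":0,"wx":0,"wy":0,"wz":4},{"grip":1,"dx":-0.00493,"dy":0.00125,"dz":0,"wx":0,"wy":0,"wz":4},{"grip":1,"dx":-0.00493,"dy":0.00125,"dz":0,"wx":0,"wy":0,"wz":4},{"grip":1,"dx":-0.00493,"dy":0.00125,"dz":0,"wx":0,"wy":0,"wz":4},{"grip":1,"dx":-0.00493,"dy":0.00125,"dz":0,"wx":0,"wy":0,"wz":4},{"grip":1,"dx":-0.00493,"dy":0.00125,"dz":0,"wx":0,"wy":0,"wz":4},{"grip":1,"dx":-0.00493,"dy":0.00125,"dz":0,"wx":0,"wy":0,"wz":4}]' >/dev/null
python3 -c "
from h import *; rep()"
```

```text
t 14.80 p [0.6001 0.0036 0.1845] xang 85.4 tilt [ 0.002 -0.002 -1.   ] C in tool [-0.0211 -0.0691  0.0001] F [-1.1  2.8 -2. ] q [-0.09  0.21  1.32  0.    1.61 -0.01] w 0.0002
```

```bash
python3 -m crank '[{"grip":1,"dx":-0.00493,"dy":0.00125,"dz":0,"wx":0,"wy":0,"wz":4},{"grip":1,"dx":-0.00493,"dy":0.00125,"dz":0,"wx":0,"wy":0,"wz":4},{"grip":1,"dx":-0.00493,"dy":0.00125,"dz":0,"wx":0,"wy":0,"wz":4},{"grip":1,"dx":-0.00493,"dy":0.00125,"dz":0,"wx":0,"wy":0,"wz":4},{"grip":1,"dx":-0.00493,"dy":0.00125,"dz":0,"wx":0,"wy":0,"wz":4},{"grip":1,"dx":-0.00493,"dy":0.00125,"dz":0,"wx":0,"wy":0,"wz":4},{"grip":1,"dx":-0.00493,"dy":0.00125,"dz":0,"wx":0,"wy":0,"wz":4},{"grip":1,"dx":-0.00493,"dy":0.00125,"dz":0,"wx":0,"wy":0,"wz":4},{"grip":1,"dx":-0.00493,"dy":0.00125,"dz":0,"wx":0,"wy":0,"wz":4},{"grip":1,"dx":-0.00493,"dy":0.00125,"dz":0,"wx":0,"wy":0,"wz":4}]' >/dev/null
python3 -c "
from h import *; rep()"
```

```text
t 16.05 p [ 0.5934 -0.0457  0.1847] xang 45.4 tilt [ 0.001 -0.002 -1.   ] C in tool [-0.0208 -0.0692  0.0001] F [ 0.7  1.4 -0.6] q [-0.17  0.2   1.33  0.    1.61  0.61] w 0.0002
```

```bash
python3 -m crank '[{"grip":1,"dx":-0.00493,"dy":0.00125,"dz":0,"wx":0,"wy":0,"wz":4},{"grip":1,"dx":-0.00493,"dy":0.00125,"dz":0,"wx":0,"wy":0,"wz":4},{"grip":1,"dx":-0.00493,"dy":0.00125,"dz":0,"wx":0,"wy":0,"wz":4},{"grip":1,"dx":-0.00493,"dy":0.00125,"dz":0,"wx":0,"wy":0,"wz":4},{"grip":1,"dx":-0.00493,"dy":0.00125,"dz":0,"wx":0,"wy":0,"wz":4},{"grip":1,"dx":-0.00493,"dy":0.00125,"dz":0,"wx":0,"wy":0,"wz":4},{"grip":1,"dx":-0.00493,"dy":0.00125,"dz":0,"wx":0,"wy":0,"wz":4},{"grip":1,"dx":-0.00493,"dy":0.00125,"dz":0,"wx":0,"wy":0,"wz":4},{"grip":1,"dx":-0.00493,"dy":0.00125,"dz":0,"wx":0,"wy":0,"wz":4},{"grip":1,"dx":-0.00493,"dy":0.00125,"dz":0,"wx":0,"wy":0,"wz":4}]' >/dev/null
python3 -c "
from h import *; rep()"
```

```text
t 17.30 p [ 0.5566 -0.0793  0.1851] xang 5.3 tilt [ 0.001 -0.001 -1.   ] C in tool [-0.0207 -0.0697  0.    ] F [ 2.2  1.4 -1.3] q [-0.24  0.13  1.42  0.    1.59  1.23] w 0.0002
```

```bash
python3 -m crank '[{"grip":1,"dx":-0.00493,"dy":0.00125,"dz":0,"wx":0,"wy":0,"wz":4},{"grip":1,"dx":-0.00493,"dy":0.00125,"dz":0,"wx":0,"wy":0,"wz":4},{"grip":1,"dx":-0.00493,"dy":0.00125,"dz":0,"wx":0,"wy":0,"wz":4},{"grip":1,"dx":-0.00493,"dy":0.00125,"dz":0,"wx":0,"wy":0,"wz":4},{"grip":1,"dx":-0.00493,"dy":0.00125,"dz":0,"wx":0,"wy":0,"wz":4},{"grip":1,"dx":-0.00493,"dy":0.00125,"dz":0,"wx":0,"wy":0,"wz":4},{"grip":1,"dx":-0.00493,"dy":0.00125,"dz":0,"wx":0,"wy":0,"wz":4},{"grip":1,"dx":-0.00493,"dy":0.00125,"dz":0,"wx":0,"wy":0,"wz":4},{"grip":1,"dx":-0.00493,"dy":0.00125,"dz":0,"wx":0,"wy":0,"wz":4}]' >/dev/null
python3 -c "
from h import *; rep()
im2=snap('scene','s3'); B=cv2.resize(im2[110:240,170:310],None,fx=4,fy=4,interpolation=2);cv2.imwrite('pics/m3.png',B)"
```

```text
t 18.43 p [ 0.5117 -0.0828  0.1852] xang -30.7 tilt [ 0.002 -0.    -1.   ] C in tool [-0.0209 -0.0701 -0.    ] F [ 1.5 -0.9 -0.6] q [-0.27  0.03  1.52 -0.    1.59  1.84] w -0.0002
```

View pics/m3.png

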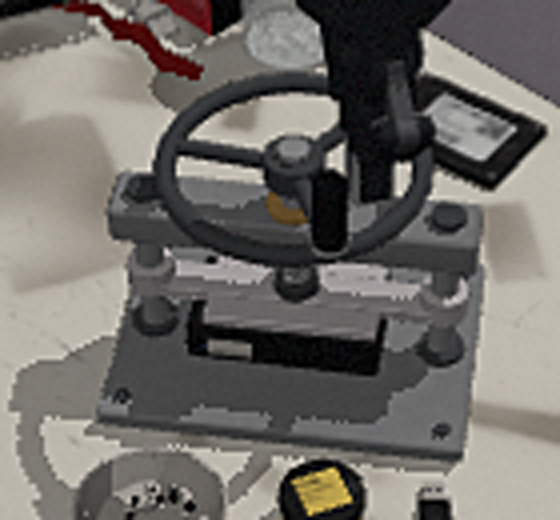

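The handle is at crop x≈329 (foot y≈248, top y≈178), just short of home. I'll work out the remaining angle.

Run:
```python
from h import *
S=lambda x,y:[(x+.5)/4-.5+170,(y+.5)/4-.5+110]
# start and now: dark handle's column in the same picture crop, same way
def hx(f):
    im=cv2.cvtColor(cv2.imread(f),cv2.COLOR_BGR2GRAY)[110:180,170:262]
    m=np.uint8(im<22); n,l,s,c=cv2.connectedComponentsWithStats(m)
    print([(np.round(c[i]+[170,110],1).tolist(),s[i].tolist()) for i in range(1,n) if s[i,4]>60])
hx("pics/s0.png");hx("pics/s3.png")
for x0,y0,y1,z in((270.5,172,244,.155),(329.5,178,248,.1494)):
    for y,h in((y0,.054),(y1,.005)):
        P=onz("scene",[S(x0,y)],z+h)[0]; v=P[:2]-C0; print(P.round(4),np.degrees(np.arctan2(v[1],v[0])).round(1),np.hypot(*v).round(4))
```

```text
[([237.1, 160.9], [63, 40, 10, 22, 167])]
[([256.4, 127.1], [74, 0, 18, 51, 375]), ([251.8, 162.2], [77, 42, 10, 21, 163])]
[ 0.4702 -0.0543  0.209 ] -144.3 0.073
[ 0.4691 -0.0536  0.16  ] -145.3 0.0734
[ 0.4915 -0.0739  0.2034] -121.4 0.0728
[ 0.492  -0.0732  0.1544] -121.4 0.072
```

Both estimates agree: about 23.5° remain. I'll push 20° more, more gently, then check.

```bash
python3 -m crank '[{"grip":1,"dx":-0.00493,"dy":0.00125,"dz":0,"wx":0,"wy":0,"wz":4},{"grip":1,"dx":-0.00493,"dy":0.00125,"dz":0,"wx":0,"wy":0,"wz":4},{"grip":1,"dx":-0.00493,"dy":0.00125,"dz":0,"wx":0,"wy":0,"wz":4},{"grip":1,"dx":-0.00246,"dy":0.00068,"dz":0,"wx":0,"wy":0,"wz":2},{"grip":1,"dx":-0.00246,"dy":0.00068,"dz":0,"wx":0,"wy":0,"wz":2},{"grip":1,"dx":-0.00246,"dy":0.00068,"dz":0,"wx":0,"wy":0,"wz":2},{"grip":1,"dx":-0.00246,"dy":0.00068,"dz":0,"wx":0,"wy":0,"wz":2},{"grip":1,"dx":0,"dy":0,"dz":0,"wx":0,"wy":0,"wz":0}]' >/dev/null
python3 - <<'E'
from h import *; rep()
snap('scene','s4')
from scipy.optimize import brentq
def hx(f):
    im=cv2.cvtColor(cv2.imread(f),cv2.COLOR_BGR2GRAY)[144:180,170:262]
    n,l,s,c=cv2.connectedComponentsWithStats(np.uint8(im<22))
    for i in range(1,n):
        if s[i,4]>60: print(f,np.round(c[i]+[170,144],2),s[i])
hx("pics/s0.png");hx("pics/s3.png");hx("pics/s4.png")
for th,z in((-144.5,.155),(-144.5,.149),(-140.5,.149),(-121.4,.1494)):
    a=np.radians(th);print(th,proj("scene",[[C0[0]+.07*np.cos(a),C0[1]+.07*np.sin(a),z+.03]]).round(2))
E
```

```text
t 19.48 p [ 0.4879 -0.072   0.1854] xang -50.5 tilt [-0. -0. -1.] C in tool [-0.02   -0.0703  0.    ] F [ 0.9 -0.2 -0.3] q [-0.26 -0.03  1.58  0.    1.59  2.19] w -0.0004
pics/s0.png [237.14 160.9 ] [ 63   6  10  22 167]
pics/s3.png [251.75 162.18] [ 77   8  10  21 163]
pics/s4.png [243.95 158.77] [ 66   0  26  30 311]
-144.5 [[237.72 160.55]]
-144.5 [[237.8  162.73]]
-140.5 [[240.21 162.92]]
-121.4 [[251.72 162.07]]
```

```bash
python3 -m crank '[{"grip":1,"dx":-0.0012,"dy":0.00035,"dz":0,"wx":0,"wy":0,"wz":1},{"grip":1,"dx":-0.0012,"dy":0.00035,"dz":0,"wx":0,"wy":0,"wz":1},{"grip":1,"dx":-0.0012,"dy":0.00035,"dz":0,"wx":0,"wy":0,"wz":1},{"grip":1,"dx":0,"dy":0,"dz":0,"wx":0,"wy":0,"wz":0}]' >/dev/null
python3 - <<'E'
from h import *; rep()
E
python3 -m crank '[{"grip":1,"dx":0.004,"dy":0,"dz":0,"wx":0,"wy":0,"wz":0},{"grip":1,"dx":0.008,"dy":0,"dz":0,"wx":0,"wy":0,"wz":0},{"grip":1,"dx":0.008,"dy":0,"dz":0,"wx":0,"wy":0,"wz":0},{"grip":1,"dx":0,"dy":0,"dz":0,"wx":0,"wy":0,"wz":0}]' >/dev/null
python3 - <<'E'
from h import *; rep()
snap('scene','s5')
for f in("s0","s3","s5"):
    im=cv2.cvtColor(cv2.imread(f"pics/{f}.png"),cv2.COLOR_BGR2GRAY)[144:180,170:262]
    n,l,s,c=cv2.connectedComponentsWithStats(np.uint8(im<22))
    for i in range(1,n):
        if s[i,4]>60: print(f,np.round(c[i]+[170,144],2),s[i])
E
```

```text
t 20.02 p [ 0.485  -0.0699  0.1854] xang -53.5 tilt [-0. -0. -1.] C in tool [-0.0203 -0.0703  0.    ] F [-0.5 -1.6 -0.1] q [-0.26 -0.03  1.58  0.    1.59  2.25] w 0.0001
t 20.52 p [ 0.4973 -0.0866  0.1851] xang -53.6 tilt [-0.  0. -1.] C in tool [-0.0411 -0.0703  0.    ] F [0.1 0.2 0.6] q [-0.28  0.    1.55  0.    1.59  2.22] w 0.0001
s0 [237.14 160.9 ] [ 63   6  10  22 167]
s3 [251.75 162.18] [ 77   8  10  21 163]
s5 [255.81 155.53] [ 78   1  14  20 121]
s5 [238.   163.08] [ 64   7   9  23 171]
```

The wheel is about 1.2° short of a full turn by both image and pose, and has not run past. I'll move clear upwards and sideways, then check.

```bash
python3 -m crank '[{"grip":1,"dx":0.005,"dy":0,"dz":-0.02,"wx":0,"wy":0,"wz":0},{"grip":1,"dx":0,"dy":0,"dz":-0.04,"wx":0,"wy":0,"wz":0},{"grip":1,"dx":0,"dy":0,"dz":-0.04,"wx":0,"wy":0,"wz":0},{"grip":1,"dx":0.03,"dy":0,"dz":-0.03,"wx":0,"wy":0,"wz":0},{"grip":1,"dx":0.04,"dy":0.02,"dz":0,"wx":0,"wy":0,"wz":0},{"grip":1,"dx":0.04,"dy":0.04,"dz":0,"wx":0,"wy":0,"wz":0},{"grip":1,"dx":0.04,"dy":0.04,"dz":0,"wx":0,"wy":0,"wz":0},{"grip":1,"dx":0.02,"dy":0.04,"dz":0,"wx":0,"wy":0,"wz":0},{"grip":1,"dx":0,"dy":0,"dz":0,"wx":0,"wy":0,"wz":0},{"grip":1,"dx":0,"dy":0,"dz":0,"wx":0,"wy":0,"wz":0}]' >/dev/null
python3 - <<'E'
from h import *; rep()
im2=snap('scene','s6'); im=snap('top','t6')
A=cv2.resize(im[125:245,170:290],None,fx=3.3,fy=3.3,interpolation=2);B=cv2.resize(im2[110:242,170:300],None,fx=3,fy=3,interpolation=2);cv2.imwrite('pics/m6.png',np.hstack([A[:396,:396],B[:396,:390]]))
for f in("s0","s6"):
    g=cv2.cvtColor(cv2.imread(f"pics/{f}.png"),cv2.COLOR_BGR2GRAY)[144:180,170:262]
    n,l,s,c=cv2.connectedComponentsWithStats(np.uint8(g<22))
    for i in range(1,n):
        if s[i,4]>60: print(f,np.round(c[i]+[170,144],2),s[i])
E
```

```text
t 21.82 p [ 0.4885 -0.3096  0.3153] xang -53.5 tilt [-0.001 -0.001 -1.   ] C in tool [-0.2151 -0.21    0.0003] F [-0.3  0.2  0.4] q [-0.66  0.15  1.14  0.    1.86  1.84] w 0.0002
s0 [237.14 160.9 ] [ 63   6  10  22 167]
s6 [237.95 162.99] [ 64   7   9  23 169]
```

View pics/m6.png

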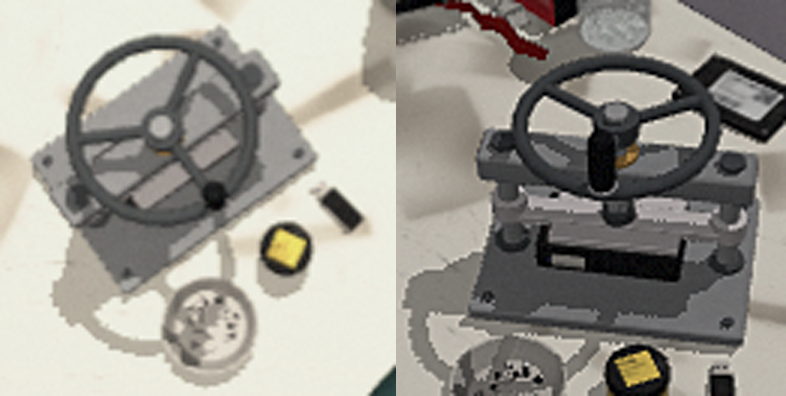

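The handle is back at its starting place (left panel (214,195), right panel (602,160)), the pad is down, the case and small things haven't moved, and the arm is clear. I'll hand it in.

```bash
python3 -c "
from plant import ctrl; print(ctrl.sign_off())"
```

```text
the job is handed in; nothing more can be done
None
```

I pushed the wheel one full turn clockwise with the shut fingertips, stopping about 1° short and never past it; the pad is down above the case, the small things near the press look unmoved, the arm is clear, and the job is handed in.

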